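Shut the receipt printer and feed the paper

ROBOT

A 6-joint arm with a two-finger parallel gripper is mounted at the origin on a cart in front of the work surface, level with it; the furniture and walls round the work are solid. World frame = base frame: x ahead of the robot, y to its left, z up, the work surface at z = 0. Lengths are in m, angles in degrees, forces in N, time in s.
With the tool pointing down it reaches from about 0.4 to 0.825 m from the base axis. Payload 7 kg.
Tool frame: the origin (TCP) lies midway between the tips of the shut fingers; the grasp point (between the pads) lies 19 mm behind it; z points along the fingers, y is the line along which they close (so a half turn about z gives the same grasp; the last joint's range is limited). The gripper opens to 88 mm and grips with 3 to 60 N. Pads are 19 mm wide; open, the fingers measure 130 mm over their backs; the gripper's body (78 mm by 193 mm) begins 47 mm behind the grasp point.
Start: joints at [-54.826, 20.546, 0.682, 0, -70.136, -16.507], TCP at [0.216, -0.639, 0.227] pointing down, gripper open.
Joint ranges: [-176.03, 176.03], [-82.01, 121.73], [-58.28, 71.71], [-173.87, 95.51], [-174.79, -0.11], [-173.66, 173.66]. Speed limits (degrees/s): [136.94, 136.94, 172.46, 180, 180, 180].

INTERFACE

Orientations are given as [roll, pitch, yaw] about the fixed x, y, z axes, in that order (R = Rz(yaw) Ry(pitch) Rx(roll)).
In Python, from plant import ctrl gives the robot as it stands.
- The arm moves only by the tool step_arm, never from a script. Its argument "rows" is a list of rows, each a list of 3 entries, a list of its own where there are three numbers: the closure, from 0 (fully open) to 1 (shut), then the shift along the world's x, y, z in mm, then the turn, a rotation vector about the world's x, y, z in rad. A call has exactly 5 rows; each row is the pose to reach, as a shift and turn from the pose commanded when the call began; what a row does not reach only later rows make up. A row lasts 1/12 s, in which the tool goes at most 41.7 mm and 7.16 degrees, less where a joint would pass 70% of its speed; a pose out of reach is approached as far as the arm can. A call with a gripper value outside its range is refused whole. The fingers move at their own pace and stop on an object; the grip force is fixed at half the most. Time passes only in rows, so rows that repeat a pose let the fingers close, or fill a call up. It gives the time, the measured TCP pose, the force, the opening and the grip force at its end, in the units of the state.
- ctrl.get_obs(): the state, without advancing time (a new reading comes with each control period).
- ctrl.snapshot(name): name is "side" or "top" or "wrist"; returns the picture (480x640x3 uint8, red, green, blue); there is no depth.
- ctrl.camera_model(name): a dict with "intrinsics" (3x3 intrinsics, pixels), "distortion" ([k1, k2, p1, p2, k3] as OpenCV has them; the pictures are not rectified), "R" (3x3) and "t" (3): a world point X has camera coordinates R X + t. Camera axes: x right, y down, z forward; pixel columns grow to the right and rows downward; lengths in m; the calibration is good to about 2 mm. A picture is of the moment at which its call begins: read the wrist's pose just before it. camera_model takes no time and is no camera call; for the wrist camera it gives the pose at the moment of the call.
- ctrl.close_job(): hands the job in; it is judged then, once.
The state is a dict: "clock": time; "joint_pos": joint angles; "qvel": joint speeds; "tau": joint torques, N m; "tool_pos": TCP position; "orientation": TCP orientation; "force": force on the tool from outside, world axes, zero at the start; "moment": the same for the moment, N m; "opening": finger opening in m; "gripper_force": force on a finger pad.
Only numpy, scipy, OpenCV 4.12 (cv2) and the standard library are available. Lean on these libraries where they do the work, as an engineer would, in place of code of your own. Each camera call takes 0.05 s, during which the arm holds its last target. There are 200 camera calls.

TASK

The till's receipt printer has a new roll in it. With the fingertips, gently push its raised cover down until it latches shut and stays down by itself, then press the oblong paper-feed button on its front ledge fully down and let go. Do not push or press hard anywhere, do not press the feed button while the cover is up, do not press the round power button or touch the release tab, and leave everything else on the counter where it is.

Things in the scene. Friction and masses are not known exactly. Their poses are not given: they have to be found in the camera images.
- printer: black receipt printer fixed to the counter, 200 deep (x) x 144 wide (y) x 104 mm high. Origin: centre of its underside, on the counter; its x points from its front (button ledge, toward the robot) to its back, z up. The level front ledge, 104 mm up, spans x -100 to -58 mm; on it from +y to -y: three tiny lamps, the oblong feed button, the round power button.
- cover (a joint): angle of the cover about its rear hinge: 0 shut on its stop, 0.55 to 0.92 at the start (raised). A hinge spring with some friction holds it up (about 3 N at the ribs push it down) and a spring catch resists below 0.12 (about 8 N in all pass it). Pushed right down onto the stop, the catch snaps over and holds it near 0.01; unlatched it springs back to about 0.4 or more.
- cover_hinge (a point): point on the cover's hinge line, 85 mm behind and 108 mm above the printer's origin, at y -10 mm (middle of the cover's width). The hinge line runs along the printer's y.
- cover_press (a point): where to push: on the cover's outer face amid four low ribs, middle of its width, 105 mm from the hinge line, 6 mm above the hinge plane; moves with the cover (plate 132 mm long, 114 wide, 7 thick). Site z: outward normal of the outer face (up when shut, leaning away from the robot when raised); point x: along the cover to the hinge. Shut, it is 114 mm above the counter.
- feed_top (a point): centre of the top of the oblong grey feed button, 18 mm (x) by 32 mm (y), 7 mm proud of the ledge (111 mm above the counter); at x -78, y -6 mm on the printer. Moves with the button.
- feed (a joint): travel of the feed button: 0 up, 0.004 m fully down; a spring returns it (4 N fully down).
- power_top (a point): centre of the top of the round grey power button, 15 mm across, 3 mm proud of the ledge, 46 mm beside the feed button. Not to be pressed.
- power (a joint): travel of the power button: 0 up, 0.002 m down.
- release: catch with the grey release tab that opens the cover, 13 mm wide, standing up to 124 mm above the counter at x -52, y +53 mm on the printer, 60 mm to the left of the feed button. Origin 69 mm below the tab's top. Not to be touched.
- roll_1: spare paper roll standing on end by the printer's -y side, 56 mm across, 80 mm high; origin at its underside's centre. Bystander.
- roll_2: second spare roll, the same, farther from the printer. Bystander.
- scissors: scissors lying by the printer's +y side, about 206 x 84 x 11 mm. Bystander.
- pen: pen, 145 mm long, lying in front of the printer. Bystander.
- can: drinks can, 66 mm across, 115 mm high, right part of the counter. Bystander.
- tub: dessert tub, 72 mm across, 72 mm high, right part of the counter. Bystander.
- apple: apple, 77 mm across, right part of the counter. Bystander.
- keys: bunch of keys lying flat, about 104 x 115 x 8 mm, right front of the counter. Bystander.

How it is judged (in metres and radians):
On the way, in this order (a step that is already met when the one before it is completed fails the run):
1. the cover is down and stays latched with nothing touching the printer (value of joint cover below 0.03 rad and contact force between printer and the fingers below 0.3 N and contact force between printer and the arm below 0.3 N), for 0.2 s.
2. the feed button is pressed down (value of joint feed above 0.003 m), for 0.05 s.
At the end, for the whole second after the job is handed in: The cover is latched (angle under 0.03 rad), the feed button has been pressed (over 3 of its 4 mm) after that and is up again (under 1 mm), the power button is up, everything else is at rest within 25 mm of where it stood (value of joint cover below 0.03 rad and value of joint each of feed, power below 0.001 m and linear speed of each of roll_1, roll_2, scissors, pen, can, tub, apple, keys below 0.02 m/s); the robot touches nothing.
It fails at once if the power button is pressed (value of joint power above 0.0012 m).
It fails at once if the feed button is pressed while the cover is up (value of joint feed above 0.0015 m and value of joint cover above 0.05 rad).
It fails at once if the release tab is touched (contact force between release and the fingers above 1 N or contact force between release and the arm above 1 N).
It fails at once if the printer is pushed or pressed hard, over 35 N, or the cover is forced far back (value of joint cover above 1.3 rad or contact force between printer and the fingers above 35 N or contact force between printer and the arm above 35 N).
It fails at once if a roll, the scissors, pen, can, tub, apple or keys are moved or lifted by more than 25 mm (distance of any of roll_1, roll_2, scissors, pen, can, tub, apple, keys from where it was at the start of the episode above 0.025 m).
It also fails if it takes over 38 s, if anything falls off the work surface, if the arm or the gripper's body presses on something with over 40 N, if the wrist force passes 120 N, or if a joint passes its speed limit or range.

## Working session

There is one attempt and no reset: what is moved stays moved. The work goes in short steps, Python scripts to look and compute and a tool call to move; the robot and the scene stay as the last step left them, time stands still between calls to the robot, and variables do not carry over. Pictures are saved under pics/ and viewed, at most 10 in all, crops included, and the job is handed in when it is done.

Besides the shell and the picture viewer there is one more tool, called by a JSON object that holds its "fn" and its "kwargs", one argument or row to a line. step_arm: Moves the arm, as the interface text tells. Its arguments: {"type":"object","properties":{"rows":{"type":"array"}},"required":["rows"]}

```bash
mkdir -p pics
python3 - <<'E'
from plant import ctrl
import cv2,numpy as np
for n in ["side","top"]:
    cv2.imwrite(f"pics/{n}0.png",ctrl.snapshot(n)[:,:,::-1])
    m=ctrl.camera_model(n);R=np.array(m["R"]);t=np.array(m["t"]);print(n,(-R.T@t).round(3),R.round(2).tolist(),np.array(m["intrinsics"]).round(0).tolist(),m["distortion"])
o=ctrl.get_obs();print(o)
E
```

```text
side [0.106 0.693 0.63 ] [[-0.88, -0.47, -0.02], [-0.23, 0.47, -0.85], [0.41, -0.75, -0.52]] [[438.0, 0.0, 320.0], [0.0, 438.0, 244.0], [0.0, 0.0, 1.0]] [-0.10893242  0.          0.          0.          0.        ]
top [-0.34   0.228  1.429] [[-0.32, -0.95, 0.01], [-0.78, 0.26, -0.56], [0.53, -0.19, -0.83]] [[599.0, 0.0, 323.0], [0.0, 599.0, 231.0], [0.0, 0.0, 1.0]] [-0.01082581  0.          0.          0.          0.        ]
{'clock': 0.1, 'joint_pos': array([-5.48241535e+01,  2.05883760e+01,  6.40262667e-01, -1.83552840e-02,
       -7.01344684e+01, -1.65070055e+01]), 'qvel': array([-0.03859635, -0.141977  ,  0.12508661,  0.01171058,  0.09736395,
        0.08524978]), 'tau': array([-1.18828135e-03, -5.84165204e+01,  2.93754208e+01,  7.01563686e+00,
        1.01651932e-02, -5.41978920e-05]), 'tool_pos': array([ 0.21591602, -0.63909219,  0.22571204]), 'orientation': array([ 1.79915918e+02, -6.92155898e-03, -1.61337404e+02]), 'force': array([ 0.82974997, -0.19484113,  0.62354691]), 'moment': array([-0.01056514, -0.02264609,  0.02794651]), 'gripper_force': 0.0, 'opening': 0.08791013966171007}
```

View pics/side0.png

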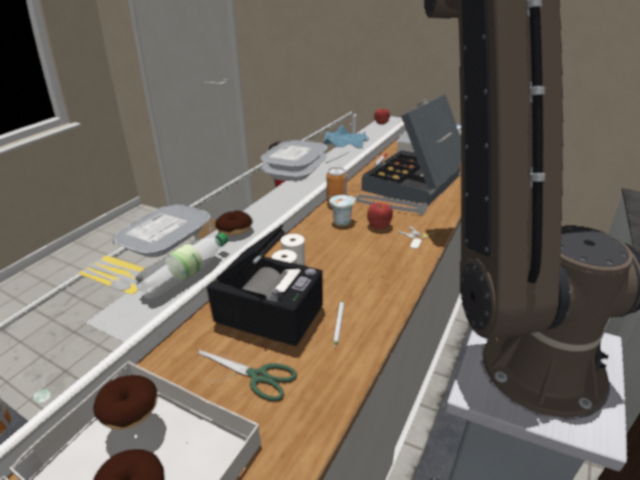

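View pics/top0.png

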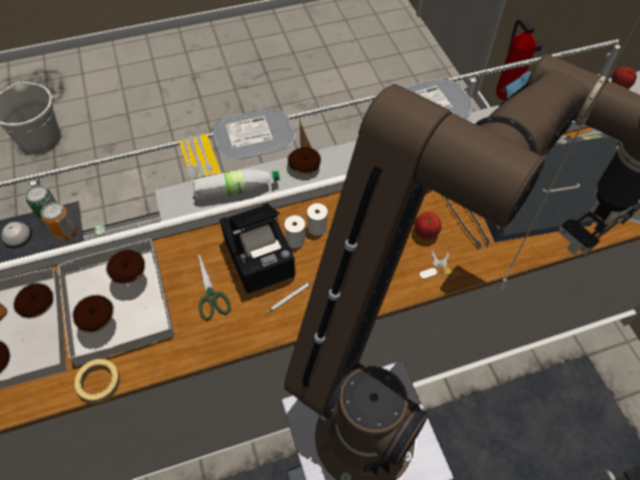

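Side: the printer is at about (268,295) with its cover raised at the rear (265,245), and the rolls behind it. Top: the printer is at about (258,250), with the feed and power buttons near (275,258). I'll zoom in for corner pixels.

Run:
```python
import cv2,numpy as np
a=cv2.imread("pics/side0.png")[220:345,200:335];b=cv2.imread("pics/top0.png")[195:295,215:305]
a=cv2.resize(a,None,fx=3,fy=3,interpolation=3);b=cv2.resize(b,None,fx=4,fy=4,interpolation=3)
h=max(a.shape[0],b.shape[0]);f=lambda i:cv2.copyMakeBorder(i,0,h-i.shape[0],0,0,0)
c=np.hstack([f(a),f(b)]);c=(255*(c/255.)**.55).astype(np.uint8);print(a.shape,c.shape);cv2.imwrite("pics/crop.png",c)
```

```text
(375, 405, 3) (400, 765, 3)
```

View pics/crop.png

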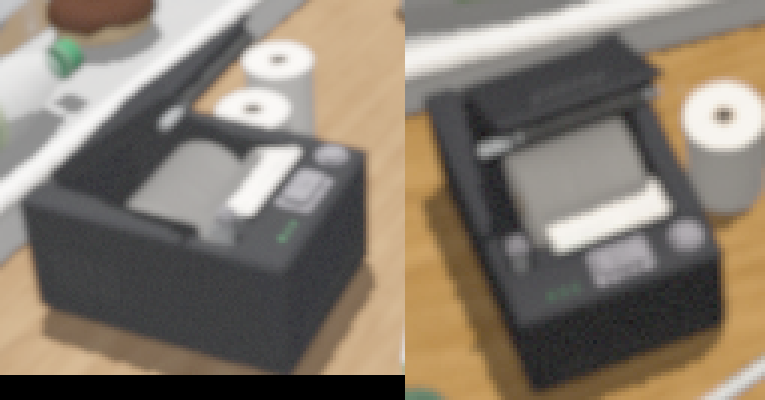

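```bash
cat > h.py <<'E'
from plant import ctrl
import cv2,numpy as np
S=lambda u,v:(200+u/3-.33,220+v/3-.33)
T=lambda u,v:(215+(u-405)/4-.37,195+v/4-.37)
def ray(n,p,m=None):
    m=m or ctrl.camera_model(n);R=np.array(m["R"]);t=np.array(m["t"])
    q=cv2.undistortPoints(np.array([[p]],float),np.array(m["intrinsics"]),np.array(m["distortion"]))[0,0]
    d=R.T@np.array([*q,1]);return -R.T@t,d/np.linalg.norm(d)
def onz(n,p,z,m=None):
    c,d=ray(n,p,m);return c+d*(z-c[2])/d[2]
def tri(a,b):
    (c1,d1),(c2,d2)=a,b
    s=np.linalg.lstsq(np.c_[d1,-d2],c2-c1,rcond=None)[0]
    p,q=c1+s[0]*d1,c2+s[1]*d2;return (p+q)/2,np.linalg.norm(p-q)
E
python3 - <<'E'
from h import *
for k,s,t,z in [("feed",(305,190),(621,261),.111),("power",(331,154),(687,236),.107),("lamps",(287,231),(564,293),.105),("FL",(288,272),(520,325),.104),("FR",(366,152),(718,258),.104),("BL",(25,203),(432,95),.104),("coverL",(170,118),(490,148),.2),("coverR",(250,20),(655,92),.2)]:
    p,e=tri(ray("side",S(*s)),ray("top",T(*t)))
    print(k,p.round(4),round(e,4),"side",onz("side",S(*s),z).round(3),"top",onz("top",T(*t),z).round(3))
E
```

```text
feed [0.4743 0.0924 0.1062] 0.0015 side [0.472 0.097 0.111] top [0.47  0.093 0.111]
power [0.4802 0.0461 0.1046] 0.0013 side [0.479 0.049 0.107] top [0.478 0.046 0.107]
lamps [0.4639 0.1334 0.1042] 0.0018 side [0.464 0.134 0.105] top [0.462 0.133 0.105]
FL [0.4467 0.166  0.1036] 0.0041 side [0.444 0.167 0.104] top [0.449 0.166 0.104]
FR [0.4597 0.0315 0.1029] 0.003 side [0.461 0.032 0.104] top [0.457 0.032 0.104]
BL [0.6477 0.1777 0.095 ] 0.0026 side [0.637 0.187 0.104] top [0.643 0.178 0.104]
coverL [0.5307 0.1561 0.1855] 0.0 side [0.517 0.174 0.2  ] top [0.521 0.157 0.2  ]
coverR [0.5363 0.0477 0.1964] 0.0067 side [0.537 0.051 0.2  ] top [0.53  0.048 0.2  ]
```

{"fn": "step_arm", "kwargs": {
  "rows": [
    [1,[15,33,18],[0,0,-0.04]],
    [1,[30,66,36],[0,0,-0.08]],
    [1,[45,99,54],[0,0,-0.12]],
    [1,[60,132,72],[0,0,-0.16]],
    [1,[75,165,90],[0,0,-0.195]]
  ]
}}

```text
clock: 0.52
tool_pos: [0.2911, -0.4728, 0.3168]
orientation: [180.0, -0.0, -172.7]
force: [2.2, -0.5, -0.2]
opening: 0.06
gripper_force: 0.0
```

{"fn": "step_arm", "kwargs": {
  "rows": [
    [1,[16,36,0],[0,0,0]],
    [1,[32,72,0],[0,0,0]],
    [1,[48,108,0],[0,0,0]],
    [1,[64,144,0],[0,0,0]],
    [1,[80,180,0],[0,0,0]]
  ]
}}

```text
clock: 0.93
tool_pos: [0.3711, -0.2926, 0.3165]
orientation: [180.0, 0.0, -172.5]
force: [1.1, 0.3, -0.7]
opening: 0.0265
gripper_force: 0.0
```

{"fn": "step_arm", "kwargs": {
  "rows": [
    [1,[16,36,0],[0,0,0]],
    [1,[32,72,0],[0,0,0]],
    [1,[48,108,0],[0,0,0]],
    [1,[64,144,0],[0,0,0]],
    [1,[80,180,0],[0,0,0]]
  ]
}}

```text
clock: 1.35
tool_pos: [0.4511, -0.1125, 0.3166]
orientation: [180.0, 0.0, -172.5]
force: [1.1, -1.8, 0.5]
opening: 0.0009
gripper_force: 0.0
```

{"fn": "step_arm", "kwargs": {
  "rows": [
    [1,[5,38,5],[0,0,0]],
    [1,[10,76,10],[0,0,0]],
    [1,[15,114,15],[0,0,0]],
    [1,[20,150,20],[0,0,0]],
    [1,[29,172,23],[0,0,0]]
  ]
}}

```text
clock: 1.77
tool_pos: [0.4796, 0.0605, 0.3401]
orientation: [180.0, 0.0, -172.4]
force: [0.0, 0.7, -0.0]
opening: 0.0004
gripper_force: 0.0
```

Run:
```python
from h import *
import pickle
print(ctrl.get_obs()["tool_pos"]);m=ctrl.camera_model("wrist");w=ctrl.snapshot("wrist");pickle.dump(m,open("w1.pkl","wb"))
cv2.imwrite("pics/w1.png",w[:,:,::-1])
R=np.array(m["R"]);print((-R.T@np.array(m["t"])).round(3),R.round(2).tolist())
```

```text
[0.47957867 0.06046648 0.3401096 ]
[0.412 0.051 0.497] [[-0.13, 0.99, 0.0], [0.96, 0.13, 0.25], [0.25, 0.03, -0.97]]
```

View pics/w1.png

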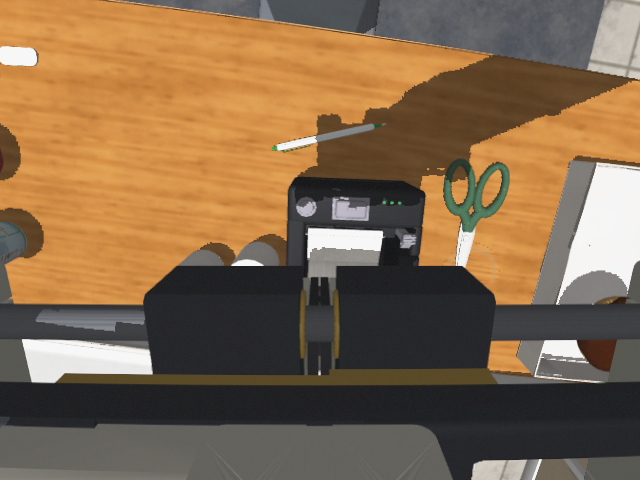

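Wrist view: feed button at (351,208), power button at (306,207), lamps at (384–399,202), release tab at (408,240). The printer is aligned with the tool.

Run:
```python
from h import *
import pickle
m=pickle.load(open("w1.pkl","rb"))
f=onz("w",(351,209),.111,m);p=onz("w",(306,207),.107,m);l=onz("w",(392,202),.105,m)
print(f,p,l,np.linalg.norm(f[:2]-p[:2]))
d=f-p;y=np.arctan2(-d[0],d[1]);d2=l-p;print(np.degrees([y,np.arctan2(-d2[0],d2[1])]))
for y in np.radians([5.5,7.5]):
    Rz=np.array([[np.cos(y),-np.sin(y)],[np.sin(y),np.cos(y)]])
    O=f[:2]-Rz@[-.078,-.006]
    print(O,[((O+Rz@[.085-.105*np.cos(t)+.006*np.sin(t),-.01]).round(4),round(.108+.105*np.sin(t)+.006*np.cos(t),4)) for t in (.9,.7,.5,.3,.15,.05,0)],O+Rz@[-.052,.053])
```

```text
[0.47618135 0.09315343 0.111     ] [0.48091181 0.04768468 0.107     ] [0.46438563 0.13437774 0.105     ] 0.04571415811508985
[ 5.93954575 10.79272087]
[0.55324718 0.10660178] [(array([0.5785, 0.099 ]), np.float64(0.194)), (array([0.5627, 0.0975]), np.float64(0.1802)), (array([0.55  , 0.0962]), np.float64(0.1636)), (array([0.5407, 0.0954]), np.float64(0.1448)), (array([0.5364, 0.0949]), np.float64(0.1296)), (array([0.5347, 0.0948]), np.float64(0.1192)), (array([0.5343, 0.0947]), np.float64(0.114))] [0.49640675 0.1543738 ]
[0.55273089 0.10928314] [(array([0.5783, 0.1026]), np.float64(0.194)), (array([0.5625, 0.1005]), np.float64(0.1802)), (array([0.5498, 0.0988]), np.float64(0.1636)), (array([0.5406, 0.0976]), np.float64(0.1448)), (array([0.5363, 0.097 ]), np.float64(0.1296)), (array([0.5346, 0.0968]), np.float64(0.1192)), (array([0.5342, 0.0968]), np.float64(0.114))] [0.49425787 0.15504236]
```

{"fn": "step_arm", "kwargs": {
  "rows": [
    [1,[30,14,0],[0,0,0]],
    [1,[60,28,0],[0,0,0]],
    [1,[80,38,-20],[0,0,0]],
    [1,[80,38,-60],[0,0,0]],
    [1,[80,38,-90],[0,0,0]]
  ]
}}

```text
clock: 2.23
tool_pos: [0.5602, 0.096, 0.2464]
orientation: [180.0, -0.1, -172.5]
force: [-0.2, 1.1, -1.0]
opening: 0.0003
gripper_force: 0.0
```

{"fn": "step_arm", "kwargs": {
  "rows": [
    [1,[0,0,-10],[0,0,0]],
    [1,[0,0,-20],[0,0,0]],
    [1,[0,0,-30],[0,0,0]],
    [1,[0,0,-38],[0,0,0]],
    [1,[0,0,-42],[0,0,0]]
  ]
}}

```text
clock: 2.65
tool_pos: [0.5602, 0.0956, 0.2078]
orientation: [180.0, 0.1, -172.5]
force: [0.6, 0.6, -0.2]
opening: 0.0004
gripper_force: 0.0
```

Run:
```python
from h import *
a=cv2.resize(ctrl.snapshot("side")[195:345,190:350,::-1],None,fx=4,fy=4,interpolation=3)
cv2.imwrite("pics/s2.png",(255*(a/255.)**.6).astype(np.uint8));o=ctrl.get_obs();print(o["tool_pos"],o["force"])
```

```text
[0.55994324 0.09550518 0.20726541] [ 0.40576978  0.19724967 -0.49833895]
```

View pics/s2.png

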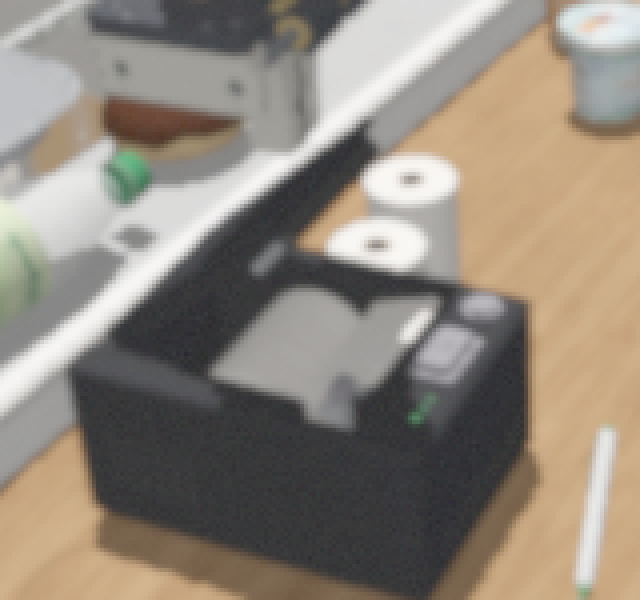

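The fingertips are just above and behind the raised cover, centred on it. Now I'll push along the arc.

{"fn": "step_arm", "kwargs": {
  "rows": [
    [1,[0,2,-4],[0,0,0]],
    [1,[0,3,-8],[0,0,0]],
    [1,[0,3,-12],[0,0,0]],
    [1,[0,3,-16],[0,0,0]],
    [1,[-1,3,-20],[0,0,0]]
  ]
}}

```text
clock: 3.12
tool_pos: [0.5593, 0.0986, 0.1875]
orientation: [180.0, 0.0, -172.5]
force: [-1.0, 0.7, 0.1]
opening: 0.0004
gripper_force: 0.5
```

{"fn": "step_arm", "kwargs": {
  "rows": [
    [1,[-2,0,-3],[0,0,0]],
    [1,[-4,0,-6],[0,0,0]],
    [1,[-6,0,-9],[0,0,0]],
    [1,[-8,0,-12],[0,0,0]],
    [1,[-9,0,-15],[0,0,0]]
  ]
}}

```text
clock: 3.53
tool_pos: [0.5497, 0.0985, 0.1724]
orientation: [180.0, 0.0, -172.5]
force: [-1.0, -1.4, 2.8]
opening: 0.0004
gripper_force: 0.7
```

{"fn": "step_arm", "kwargs": {
  "rows": [
    [1,[-2,0,-4],[0,0,0]],
    [1,[-4,0,-8],[0,0,0]],
    [1,[-5,0,-12],[0,0,0]],
    [1,[-7,0,-16],[0,0,0]],
    [1,[-9,0,-20],[0,0,0]]
  ]
}}

```text
clock: 3.95
tool_pos: [0.5409, 0.0984, 0.1522]
orientation: [-180.0, 0.0, -172.5]
force: [0.5, -1.9, 2.9]
opening: 0.0006
gripper_force: 1.0
```

{"fn": "step_arm", "kwargs": {
  "rows": [
    [1,[-1,0,-3],[0,0,0]],
    [1,[-2,0,-6],[0,0,0]],
    [1,[-3,0,-9],[0,0,0]],
    [1,[-4,0,-12],[0,0,0]],
    [1,[-5,0,-15],[0,0,0]]
  ]
}}

```text
clock: 4.37
tool_pos: [0.5361, 0.0985, 0.1374]
orientation: [-180.0, 0.0, -172.5]
force: [1.0, -2.2, 2.4]
opening: 0.0002
gripper_force: 1.2
```

{"fn": "step_arm", "kwargs": {
  "rows": [
    [1,[0,0,-2],[0,0,0]],
    [1,[-1,0,-4],[0,0,0]],
    [1,[-1,0,-6],[0,0,0]],
    [1,[-1,0,-8],[0,0,0]],
    [1,[-1,0,-10],[0,0,0]]
  ]
}}

```text
clock: 4.78
tool_pos: [0.5345, 0.0985, 0.1273]
orientation: [-180.0, -0.1, -172.5]
force: [-4.1, -1.2, 7.8]
opening: 0.0003
gripper_force: 3.3
```

{"fn": "step_arm", "kwargs": {
  "rows": [
    [1,[0,0,-1.5],[0,0,0]],
    [1,[0,0,-3],[0,0,0]],
    [1,[0,0,-4.5],[0,0,0]],
    [1,[0,0,-6],[0,0,0]],
    [1,[0,0,-7],[0,0,0]]
  ]
}}

```text
clock: 5.2
tool_pos: [0.5344, 0.0985, 0.1203]
orientation: [180.0, -0.1, -172.5]
force: [-2.1, -0.1, 3.8]
opening: 0.0004
gripper_force: 1.9
```

{"fn": "step_arm", "kwargs": {
  "rows": [
    [1,[0,0,-1],[0,0,0]],
    [1,[0,0,-2],[0,0,0]],
    [1,[0,0,-3],[0,0,0]],
    [1,[0,0,-4],[0,0,0]],
    [1,[0,0,-4],[0,0,0]]
  ]
}}

```text
clock: 5.62
tool_pos: [0.5351, 0.0986, 0.1163]
orientation: [180.0, 0.0, -172.5]
force: [-0.7, -0.3, 0.8]
opening: 0.0007
gripper_force: 0.2
```

{"fn": "step_arm", "kwargs": {
  "rows": [
    [1,[0,0,-0.5],[0,0,0]],
    [1,[0,0,-1],[0,0,0]],
    [1,[0,0,-1.5],[0,0,0]],
    [1,[0,0,-2],[0,0,0]],
    [1,[0,0,-2],[0,0,0]]
  ]
}}

```text
clock: 6.03
tool_pos: [0.5351, 0.0986, 0.1146]
orientation: [180.0, 0.0, -172.5]
force: [-0.2, 0.4, 2.5]
opening: 0.0003
gripper_force: 1.0
```

{"fn": "step_arm", "kwargs": {
  "rows": [
    [1,[0,0,-0.4],[0,0,0]],
    [1,[0,0,-0.8],[0,0,0]],
    [1,[0,0,-1.2],[0,0,0]],
    [1,[0,0,-1.2],[0,0,0]],
    [1,[0,0,-1.2],[0,0,0]]
  ]
}}

```text
clock: 6.45
tool_pos: [0.5351, 0.0986, 0.1141]
orientation: [180.0, 0.0, -172.5]
force: [-3.8, -0.1, 9.5]
opening: 0.0003
gripper_force: 4.8
```

{"fn": "step_arm", "kwargs": {
  "rows": [
    [1,[0,0,-0.4],[0,0,0]],
    [1,[0,0,-0.7],[0,0,0]],
    [1,[0,0,-0.7],[0,0,0]],
    [1,[0,0,-0.7],[0,0,0]],
    [1,[0,0,-0.7],[0,0,0]]
  ]
}}

```text
clock: 6.87
tool_pos: [0.5352, 0.0986, 0.114]
orientation: [180.0, 0.1, -172.5]
force: [-6.6, 0.7, 15.6]
opening: 0.0007
gripper_force: 7.3
```

{"fn": "step_arm", "kwargs": {
  "rows": [
    [1,[0,0,3],[0,0,0]],
    [1,[0,0,8],[0,0,0]],
    [1,[0,0,16],[0,0,0]],
    [1,[0,0,24],[0,0,0]],
    [1,[0,0,30],[0,0,0]]
  ]
}}

```text
clock: 7.28
tool_pos: [0.5354, 0.0986, 0.1437]
orientation: [180.0, 0.0, -172.5]
force: [-0.3, -0.5, 0.6]
opening: 0.0004
gripper_force: 0.0
```

Run:
```python
from h import *
import pickle
pickle.dump(ctrl.camera_model("wrist"),open("w2.pkl","wb"))
w=ctrl.snapshot("wrist")[:,:,::-1]
cv2.imwrite("pics/w2.png",w)
a=cv2.resize(ctrl.snapshot("side")[215:345,190:345,::-1],None,fx=3,fy=3,interpolation=3)
b=cv2.resize(w[150:345,230:470],None,fx=1.4,fy=1.4)
c=np.zeros((390,a.shape[1]+b.shape[1],3),np.uint8);c[:,:a.shape[1]]=a;c[:b.shape[0],a.shape[1]:]=b
cv2.imwrite("pics/c2.png",(255*(c/255.)**.6).astype(np.uint8));o=ctrl.get_obs();print(a.shape,b.shape,o["tool_pos"],o["force"])
```

```text
(390, 465, 3) (273, 336, 3) [0.53587676 0.09884359 0.14411755] [-0.37082868  0.61576388 -0.44338135]
```

View pics/c2.png

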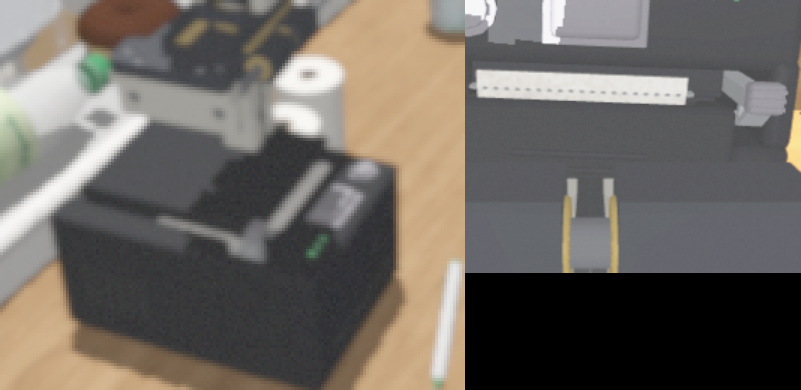

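The cover is shut and stays down with the tool clear. I'll refine the feed button position from the full wrist image.

Run:
```python
from h import *
cv2.imwrite("pics/w3.png",cv2.imread("pics/w2.png")[60:260,200:500].repeat(2,0).repeat(2,1))
```

```text
(no output)
```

View pics/w3.png

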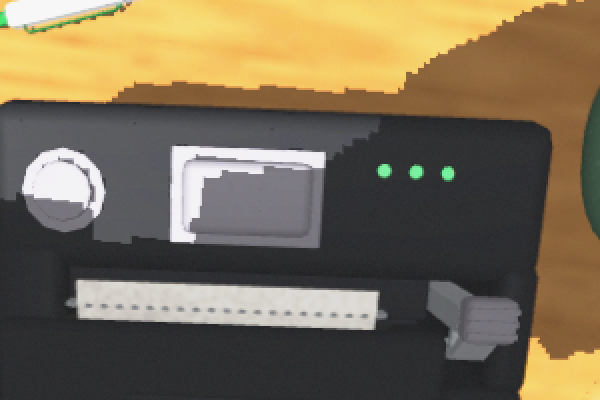

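The feed cap is centred at about (324,159) in the full image, with the power button at about (231,154).

Run:
```python
from h import *
import pickle
m=pickle.load(open("w2.pkl","rb"))
for p,z in [((323.7,158.5),.111),((231,154),.107),((445,220),.124),((291.5,158),.111),((356,158),.111)]: print(onz("w",p,z,m).round(4))
```

```text
[0.4765 0.0934 0.111 ]
[0.4804 0.048  0.107 ]
[0.4963 0.1532 0.124 ]
[0.4783 0.078  0.111 ]
[0.4742 0.1088 0.111 ]
```

{"fn": "step_arm", "kwargs": {
  "rows": [
    [1,[0,0,12],[0,0,0]],
    [1,[-20,-2,12],[0,0,0]],
    [1,[-40,-4,12],[0,0,0]],
    [1,[-59,-5,8],[0,0,0]],
    [1,[-59,-5,-6],[0,0,0]]
  ]
}}

```text
clock: 7.8
tool_pos: [0.4742, 0.0933, 0.138]
orientation: [179.9, 0.1, -172.5]
force: [-0.5, 0.6, -0.7]
opening: 0.0008
gripper_force: 0.0
```

{"fn": "step_arm", "kwargs": {
  "rows": [
    [1,[0,0,-6],[0,0,0]],
    [1,[0,0,-12],[0,0,0]],
    [1,[0,0,-18],[0,0,0]],
    [1,[0,0,-22],[0,0,0]],
    [1,[0,0,-22],[0,0,0]]
  ]
}}

```text
clock: 8.22
tool_pos: [0.4759, 0.0933, 0.1136]
orientation: [-180.0, -0.1, -172.5]
force: [0.2, -0.2, -0.3]
opening: 0.0004
gripper_force: 0.0
```

{"fn": "step_arm", "kwargs": {
  "rows": [
    [1,[0,0,-1.5],[0,0,0]],
    [1,[0,0,-3],[0,0,0]],
    [1,[0,0,-4.5],[0,0,0]],
    [1,[0,0,-5.5],[0,0,0]],
    [1,[0,0,-6],[0,0,0]]
  ]
}}

```text
clock: 8.63
tool_pos: [0.4764, 0.0936, 0.1089]
orientation: [180.0, 0.0, -172.5]
force: [-0.9, 0.7, 2.8]
opening: 0.0001
gripper_force: 1.4
```

{"fn": "step_arm", "kwargs": {
  "rows": [
    [1,[0,0,-0.4],[0,0,0]],
    [1,[0,0,-0.8],[0,0,0]],
    [1,[0,0,-1],[0,0,0]],
    [1,[0,0,-1],[0,0,0]],
    [1,[0,0,-1],[0,0,0]]
  ]
}}

```text
clock: 9.05
tool_pos: [0.4764, 0.0936, 0.1079]
orientation: [180.0, 0.0, -172.5]
force: [1.2, -1.1, 3.7]
opening: 0.0004
gripper_force: 1.8
```

{"fn": "step_arm", "kwargs": {
  "rows": [
    [1,[0,0,-0.5],[0,0,0]],
    [1,[0,0,-1],[0,0,0]],
    [1,[0,0,-1.4],[0,0,0]],
    [1,[0,0,-1.4],[0,0,0]],
    [1,[0,0,-1.4],[0,0,0]]
  ]
}}

```text
clock: 9.47
tool_pos: [0.4764, 0.0936, 0.1071]
orientation: [180.0, 0.1, -172.5]
force: [-1.5, -1.2, 12.0]
opening: 0.0004
gripper_force: 5.8
```

Bottomed out at 12 N and 4 mm of travel. Releasing.

{"fn": "step_arm", "kwargs": {
  "rows": [
    [1,[0,0,3],[0,0,0]],
    [1,[0,0,10],[0,0,0]],
    [1,[0,0,30],[0,0,0]],
    [1,[0,0,60],[0,0,0]],
    [1,[0,0,90],[0,0,0]]
  ]
}}

```text
clock: 9.88
tool_pos: [0.4746, 0.093, 0.1964]
orientation: [-179.9, -0.2, -172.5]
force: [1.2, 0.9, -1.2]
opening: 0.0002
gripper_force: 0.0
```

{"fn": "step_arm", "kwargs": {
  "rows": [
    [1,[0,0,10],[0,0,0]],
    [1,[0,0,10],[0,0,0]],
    [1,[0,0,10],[0,0,0]],
    [1,[0,0,10],[0,0,0]],
    [1,[0,0,10],[0,0,0]]
  ]
}}

```text
clock: 10.3
tool_pos: [0.4751, 0.0932, 0.2049]
orientation: [-180.0, -0.1, -172.5]
force: [0.1, 0.6, -0.3]
opening: 0.0004
gripper_force: 0.0
```

Run:
```python
from h import *
w=ctrl.snapshot("wrist")[:,:,::-1];a=cv2.resize(ctrl.snapshot("side")[215:345,190:345,::-1],None,fx=3,fy=3,interpolation=3)
b=cv2.resize(w[100:360,200:500],(300,260))
c=np.zeros((390,765,3),np.uint8);c[:,:465]=a;c[:260,465:]=b
cv2.imwrite("pics/c4.png",(255*(c/255.)**.6).astype(np.uint8))
```

```text
(no output)
```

View pics/c4.png

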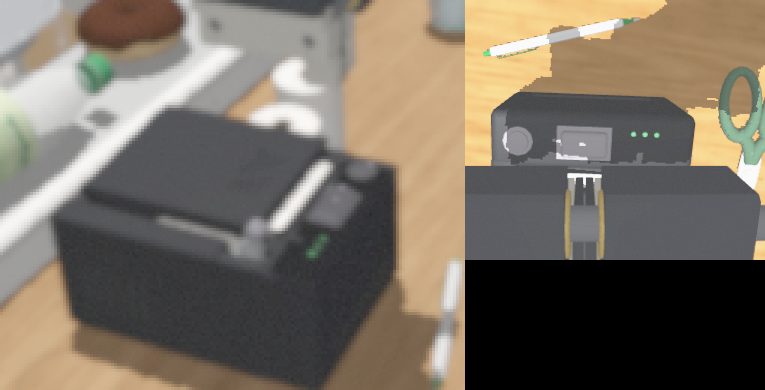

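The cover is flat and latched, the feed button is up, the arm is clear, and the pen and scissors are in place.

```bash
python3 -c "
from plant import ctrl
print(ctrl.close_job())"
```

```text
the job is handed in; nothing more can be done
None
```

The job is handed in: the cover is latched shut (peak push about 16 N), and the feed button was pressed to its stop (12 N) and let go. The last pictures show the cover flat, the button up and the arm clear; no verdict came back.

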